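# Seat the imaging chamber in the V-jaw under the microscope condenser

## Robot

A 6-joint arm with a two-finger parallel gripper is mounted at the origin on the work surface. World frame = base frame: x ahead of the robot, y to its left, z up, the work surface at z = 0. Lengths are in mm, angles in rad, forces in N, time in s.
With the tool pointing down it reaches from about 375 to 825 mm from the base axis. Payload 5.5 kg.
Tool frame: the origin (TCP) lies at the very end of the fingers, on their centre line; the grasp point (between the pads) lies 19 mm behind it (grip_depth is the distance from the TCP to the grasp point, in mm); z points along the fingers, y is the line along which they close (so a half turn about z gives the same grasp; the last joint's range is limited). The gripper opens to 85 mm and grips with 20 to 120 N. Pads are 22 mm wide; open, the fingers measure 114 mm over their backs; the gripper's body (76 mm by 85 mm) begins 54 mm behind the grasp point. The pads swing forward as they close: fully open they stand 13 mm farther back than shut.
Start: joints at [-1.23, 0.314, -0.047, 1.21, 0, 1.571], TCP at [200.541, -565.489, 231.299] pointing down, gripper open.
Joint ranges: [-2.67, 2.67], [-0.69, 1.73], [-1.03, 1.25], [-2.08, 2.16], [-1.42, 1.45], [-3.14, 3.14]. Speed limits (rad/s): [2.39, 2.39, 3.01, 3.14, 3.14, 3.14].

## Interface

Orientations are given as a rotation vector (axis times angle).
In Python, from cell import sense, read_camera, camera_params, sign_off, find_in, grip_depth gives the robot as it stands.
- The arm moves only by the tool send_rows, never from a script. Its arguments are lists of equal length, an entry for each row: "twist": the turn, a rotation vector about the world's x, y, z in degrees, a list of three; "dp": the shift along the world's x, y, z in m, a list of three; "claw": the finger opening in m, from 0 to 0.0854. In form: {"twist": [[wx, wy, wz], ...], "dp": [[x, y, z], ...], "claw": [claw, ...]}. A call has 1 to 10 rows; each row is the pose to reach, as a shift and turn from the pose commanded when the call began; what a row does not reach only later rows make up. A row lasts 1/10 s, in which the tool goes at most 50 mm and 8.59 degrees, less where a joint would pass 70% of its speed; a pose out of reach is approached as far as the arm can. A call with a gripper value outside its range is refused whole. The fingers move at their own pace and stop on an object; the grip force is fixed at half the most. Time passes only in rows, so rows that repeat a pose let the fingers close. It gives the time, the measured TCP pose, the force, the opening and the grip force at its end, in the units of the state.
- sense(): the state, without advancing time (a new reading comes with each control period).
- read_camera(name): name is "scene" or "top"; returns the picture (400x640x3 uint8, red, green, blue); there is no depth.
- camera_params(name): a dict with "mtx" (3x3 intrinsics, pixels), "k1" (the pictures are not rectified: a ray, as slopes to the right and down, at radius r is drawn at 1 + k1 r^2 times it, then the intrinsics apply), "extrinsics" (4x4, takes a point from world to camera coordinates). Camera axes: x right, y down, z forward; pixel columns grow to the right and rows downward; lengths in mm; the calibration is good to about 2 mm. A picture is of the moment at which its call begins. camera_params takes no time and is no camera call.
- sign_off(): hands the job in; it is judged then, once.
Trained networks look in the newest picture that a camera, given by its name, has taken for a name from the list of things; names that differ only in an ending like _2 or _b are one class to them, and where a whole thing is asked for, a point or a joint stands for the part that bears it (a point fixed in the world has none). Each returns a list of dicts, best first, with "p" (0 to 1); they miss things now and then, are a little off and sometimes report something else, mostly with a low value. They report only what shows in the picture. A call takes as long as a camera call. They do not tell look-alikes from the thing itself.
- find_in(camera, name): "at" ([x, y, z] in mm, in world coordinates, good to about 4 mm: the middle of the surface that is visible of it).
The state is a dict: "clock": time; "joint_pos": joint angles; "joint_vel": joint speeds; "tau": joint torques, N m; "position": TCP position; "ee_rot": TCP orientation; "force": force on the tool from outside, world axes, zero at the start; "wrist_torque": the same for the moment, N m; "grip_width": opening from 0.0 (shut) to 1.0 (fully open); "grasp_force": force on a finger pad.
Only numpy, scipy, OpenCV 4.12 (cv2) and the standard library are available. Lean on these libraries where they do the work, as an engineer would, in place of code of your own. Each camera call takes 0.05 s, during which the arm holds its last target. There are 200 camera calls.

## Task

Slide the round steel imaging chamber along the microscope stage into the V-jaw under the condenser, until it sits centred against both faces of the V. Then swing the retaining arm in by its upright post until the arm lies against the chamber. Keep the chamber flat on the stage, do not bump the condenser hanging above it, and leave the other things where they are.

Things in the scene. Friction and masses are not known exactly. Their poses are not given: they have to be found in the camera images.
- chamber_center (a point): the imaging chamber to be seated: a loose stainless-steel disc-shaped body with a small glass window in its top, 50 mm in diameter up to 18 mm high, a 45 mm knurled ring above that, 22 mm high in all, about 0.18 kg, slides easily. Point: its centre, half-way up (11 mm above the stage)
- v_seat (a point): where the chamber's centre must come to rest: on the optical axis, 11 mm above the stage surface, straight below the condenser. Axes: x points into the V along its centre line (away from the robot, give or take 0.2 rad of yaw), y towards the microscope's pillar, z up. The 'seat axes' named below are these
- v_jaw: aluminium V-jaw, 16 mm high, fixed on the stage: a 90 degree notch opening to -x of the seat axes. Its two faces, 40 mm long, both touch a 50 mm circle about v_seat; the notch's corner lies 35 mm along +x of v_seat, its mouth is 57 mm wide, 7 mm along +x; the jaw ends 77 mm along +x. Origin: on the bench below v_seat, same axes
- stage: the stage: a flat dark level plate, surface 200 mm above the bench, from -150 to +150 mm along x and -110 to +115 mm along y of v_seat (seat axes). Origin: on the bench below v_seat, same axes
- scope: the fixed microscope, origin on the bench below v_seat, seat axes. Black pillar 62 mm wide, near face 167 mm along +y, up to 490 mm high; lamp arm 75 mm wide above the condenser, from 430 mm up; tube, binocular head and eyepieces at -y: within 65 mm either side of x = 0, from 110 mm (above the stage from 130 mm) to 310 mm along -y, up to 355 mm high
- condenser: black condenser hanging over the V, not to be bumped. Origin: on the bench below v_seat, seat axes. Round about the optical axis: radius 22 mm from 272 mm above the bench (72 mm above the stage), 36 mm from 288 to 330 mm, then a disc of radius 55 mm (centre 14 mm along +y) to 344 mm, 30 mm on to 372 mm; a bracket 40 mm wide runs from it to the pillar
- retainer (a joint): swing of the retaining arm, rad. An aluminium bar 8 mm wide, 111 mm long, 4 to 12 mm above the stage. 0: it lies along +y (seat axes) across the V's mouth and just touches a seated chamber; it grows as it swings out to -x; 1.4 to 1.7 at the start. Passes 0 (to -0.35) if no chamber is in the way. Stiff (0.06 N m), stays where left
- retainer_pivot (a point): the arm's pivot axis (vertical), 29 mm along -x and 85 mm along -y of v_seat; the point lies 8 mm above the stage
- retainer_post (a point): the upright round dark steel post near the free end of the arm, for pushing it: 10 mm in diameter, 105 mm from the pivot, from 12 mm to 36 mm above the stage. Point: on the post's axis, half-way up, 24 mm above the stage
- dish: a bystander: small pale lidded dish, 38 mm in diameter, 12 mm high, standing on the stage on the pillar side. Origin: centre of its underside
- cap: a bystander: round black dust cap, 32 mm in diameter, 14 mm high, on the stage beyond the V-jaw. Origin: centre of its underside
- oil: a bystander: small amber bottle, 32 mm in diameter, 75 mm high, on the bench near the pillar end of the microscope, on the robot's side. Origin: centre of its underside
- canister: a bystander: clear objective canister with a black lid, 45 mm in diameter, 66 mm high, on the bench near the eyepiece end of the microscope, on the robot's side. Origin: centre of its underside
- forceps: a bystander: steel forceps lying on the bench below the stage's near edge, 140 mm long, 8 mm high. Origin: its middle, on the bench
Mind the look-alikes: they are no part of the job. Of the things that look like the part that bears chamber_center, the smallest one is meant.

How it is judged (in metres and radians):
On the way:
1. the chamber sits in the V (centre within 2 mm of the seat) while the retaining arm is still swung out (horizontal distance between chamber_center and v_seat below 0.002 m and value of joint retainer above 0.3 rad), for 0.2 s.
At the end, for the whole second after the job is handed in: The chamber stands flat on the stage, its centre within 2 mm of the seat (against both faces of the V), and the retaining arm lies against it (joint within 0.05 rad of 0), at rest (horizontal distance between chamber_center and v_seat below 0.002 m and z of chamber_center in the frame of v_seat below 0.003 m and angle between chamber_center's own z axis and vertical below 0.05 rad and value of joint retainer between -0.05 and 0.05 rad and velocity of joint retainer between -0.05 and 0.05 rad/s); the robot touches nothing.
It fails at once if the condenser is bumped (more than 3 N) (contact force between any of the fingers, the arm and condenser above 3 N).
It fails at once if the chamber is tipped (more than 15 degrees) or lifted off the stage (more than 8 mm) (angle between chamber_center's own z axis and vertical above 0.26 rad or z of chamber_center in the frame of v_seat above 0.008 m).
It fails at once if a loose bystander is moved more than 20 mm (distance of any of dish, cap, oil, canister, forceps from where it was at the start of the episode above 0.02 m).
It also fails if it takes over 51 s, if anything falls off the work surface, if the arm or the gripper's body presses on something with over 40 N, if the wrist force passes 120 N, or if a joint passes its speed limit or range.

## Working session

There is one attempt and no reset: what is moved stays moved. The work goes in short steps, Python scripts to look and compute and a tool call to move; the robot and the scene stay as the last step left them, time stands still between calls to the robot, and variables do not carry over. Pictures are saved under pics/ and viewed, at most 11 in all, crops included, and the job is handed in when it is done.

Besides the shell and the picture viewer there is one more tool, called after "Emit:" as name(argument=value, ...) on one line, values as JSON. send_rows: Moves the arm, as the interface text tells. Its arguments: {"type":"object","properties":{"twist":{"type":"array","items":{"type":"array","items":{"type":"number"}}},"dp":{"type":"array","items":{"type":"array","items":{"type":"number"}}},"claw":{"type":"array","items":{"type":"number"}}},"required":["twist","dp","claw"]}

```bash
mkdir -p pics; ls; cat > h.py <<'E'
import numpy as np, cv2
from cell import *
def proj(n,P):
    c=camera_params(n);M=np.array(c["extrinsics"]);P=np.atleast_2d(P)
    q=P@M[:3,:3].T+M[:3,3];s=q[:,:2]/q[:,2:];s=s*(1+c["k1"]*(s**2).sum(1,keepdims=True))
    K=np.array(c["mtx"]);return s@K[:2,:2].T+K[:2,2]
def ray(n,uv):
    c=camera_params(n);M=np.array(c["extrinsics"]);K=np.array(c["mtx"])
    d=np.linalg.solve(K[:2,:2],np.array(uv,float)-K[:2,2]);s=d.copy()
    for _ in range(20): s=d/(1+c["k1"]*(s@s))
    return -M[:3,:3].T@M[:3,3], M[:3,:3].T@np.r_[s,1]
def atz(n,uv,z):
    o,d=ray(n,uv);return o+d*(z-o[2])/d[2]
def snap(n,f):
    im=cv2.cvtColor(read_camera(n),cv2.COLOR_RGB2BGR);cv2.imwrite('pics/'+f,im);return im
E
python3 - <<'E'
from h import *
a=snap('scene','s0.png');b=snap('top','t0.png')
cv2.imwrite('pics/both.png',cv2.resize(np.vstack([a,b]),(480*1,600)))
for n in('scene','top'):
    c=camera_params(n);M=np.array(c["extrinsics"]);print(n,c["k1"],np.array(c["mtx"]).round(0).tolist(),(-M[:3,:3].T@M[:3,3]).round(),M[2,:3].round(2))
    for t in['chamber_center','v_jaw','retainer','retainer_post','dish','cap','condenser','scope','stage','oil','canister']:
        for r in find_in(n,t)[:4]: print(t,np.round(r['at'],1),round(r['p'],2),proj(n,r['at']).round().tolist())
print(sense())
E
```

```text
pics
scene -0.06828282554871691 [[469.0, 0.0, 317.0], [0.0, 469.0, 190.0], [0.0, 0.0, 1.0]] [ 240.   73. 1137.] [ 0.31 -0.08 -0.95]
chamber_center [402.1  73.5  25.8] 0.79 [[299.0, 276.0]]
chamber_center [398.7 186.1  23.6] 0.77 [[253.0, 289.0]]
chamber_center [554.7  89.4 218.4] 0.73 [[273.0, 192.0]]
chamber_center [589.   71.7 194. ] 0.27 [[279.0, 179.0]]
v_jaw [ 376.4 -294.5   64.5] 0.51 [[455.0, 248.0]]
v_jaw [433.4 -88.4   9. ] 0.21 [[362.0, 250.0]]
retainer [569.4   0.9 214. ] 0.77 [[313.0, 178.0]]
retainer_post [569.9   2.8 214.9] 0.63 [[312.0, 177.0]]
dish [548.5 177.1 209.8] 0.85 [[232.0, 206.0]]
condenser [615.3 137.6 346.4] 0.73 [[235.0, 146.0]]
scope [603.1 147.  317.5] 0.75 [[233.0, 159.0]]
oil [373.5 301.2  48.4] 0.59 [[204.0, 310.0]]
canister [ 376.1 -294.3   62. ] 0.94 [[455.0, 249.0]]
canister [588.4  72.7 193.3] 0.58 [[278.0, 180.0]]
top -0.042937234924835414 [[437.0, 0.0, 322.0], [0.0, 437.0, 205.0], [0.0, 0.0, 1.0]] [ 4.850e+02 -1.000e+00  1.234e+03] [ 0.07 -0.01 -1.  ]
chamber_center [393.9 183.2  29.3] 0.86 [[251.0, 271.0]]
chamber_center [407.   71.1  23.8] 0.7
[... 656 characters left out ...]
 1.2, 'joint_pos': array([-1.22999845e+00,  3.13483595e-01, -4.70803086e-02,  1.21020367e+00,
        2.18065342e-05,  1.57076636e+00]), 'joint_vel': array([-4.62722120e-04,  5.31697185e-05,  6.59695916e-04, -9.61108504e-04,
        6.50882196e-04, -4.17577784e-04]), 'tau': array([ 7.57001544e-04, -5.39467692e+01,  3.40051317e+01,  1.64468122e-03,
       -3.06744450e-04,  1.02102288e-05]), 'position': array([ 200.55218878, -565.49584752,  231.31798434]), 'ee_rot': array([3.09606132e+00, 5.32779422e-01, 4.14151546e-05]), 'force': array([-0.7176804 , -0.78379926, -0.1225403 ]), 'wrist_torque': array([-0.00876105,  0.00187792, -0.00277374]), 'grasp_force': 0.0, 'grip_width': 0.9952034308983452}
```

View pics/s0.png

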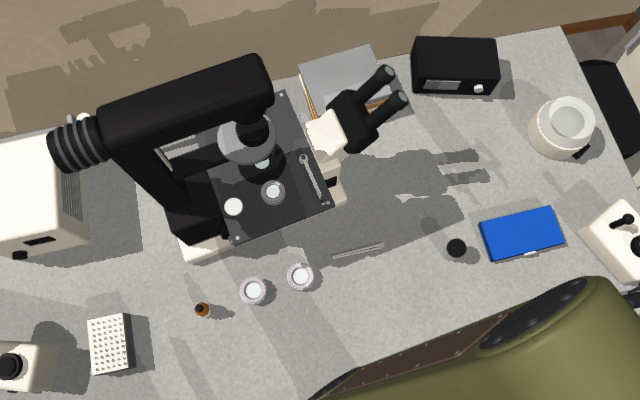

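View pics/t0.png

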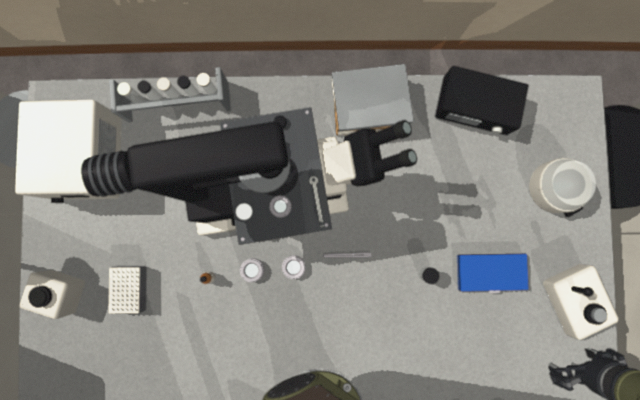

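The top view has three chamber-like things: (251,271) and (292,266) on the bench, and (281,205) on the stage. The stage one looks smallest and is the only one on the stage, so it should be the one meant. I'll confirm it in a crop and measure the stage and arm in the same picture.

```bash
python3 - <<'E'
import cv2,numpy as np
a=cv2.imread('pics/t0.png')[100:290,200:360];b=cv2.imread('pics/s0.png')[80:300,170:360]
f=lambda i:cv2.resize(i,(400,int(i.shape[0]*400/i.shape[1])),interpolation=cv2.INTER_CUBIC)
a,b=f(a),f(b);h=max(len(a),len(b));p=lambda i:np.vstack([i,np.zeros((h-len(i),400,3),np.uint8)])
o=np.hstack([p(a),p(b)]);print(o.shape);cv2.imwrite('pics/crop1.png',o)
E
```

```text
(475, 800, 3)
```

View pics/crop1.png

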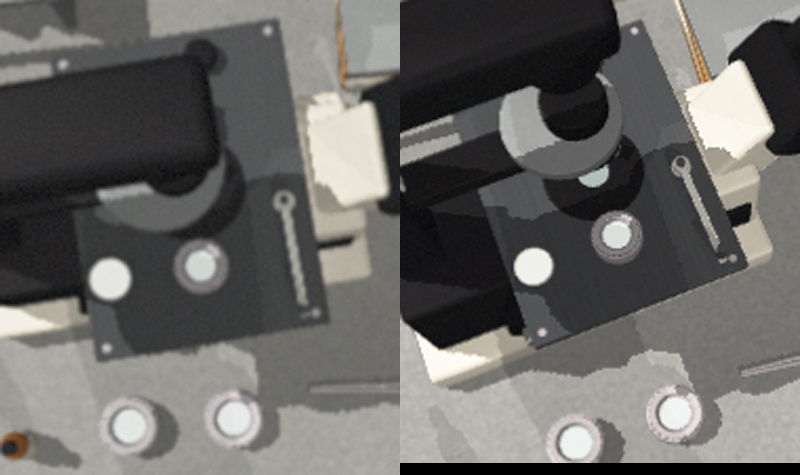

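The crop shows the stage chamber at left-crop (201,266), which is clearly smaller than the two bench ones at (130,425) and (235,418), so it is the one. The pivot is at (284,201), with the arm pointing back to (305,303). I'll fit the stage frame from its corners next.

```bash
cat > m.py <<'E'
from h import *
from scipy.optimize import least_squares
T=lambda p:np.array(p)/2.5+[200,100]
S=lambda p:np.array(p)/2.10526+[170-400/2.10526,80]
L=np.array([[150,-110,200],[-150,-110,200],[-150,115,200.],[-29,-85,212]])
t=T([(279,18),(329,320),(97,362),(284,201)]);s=S([(646,19),(748,266),(537,349),(680,163)])
def W(p,L): c,q=np.cos(p[2]),np.sin(p[2]);return L@np.array([[c,q,0],[-q,c,0],[0,0,1]])+[p[0],p[1],0]
for nm,g in(('top',lambda p:proj('top',W(p,L))-t),('scene',lambda p:proj('scene',W(p,L))-s),('both',lambda p:np.r_[proj('top',W(p,L))-t,proj('scene',W(p,L))-s])):
    r=least_squares(lambda p:g(p).ravel(),[620,70,.15],x_scale=[1,1,.01]);p=r.x;print(nm,p,r.fun.round(1))
loc=lambda w:(np.array(w)-W(p,np.zeros((1,3)))[0])@W([0,0,p[2]],np.eye(3)).T
for n,f,pts in(('top',T,dict(ch=((201,266),222),dish=((110,279),212),armend=((305,303),212))),('scene',S,dict(ch=((617,236),222),dish=((534,266),212),armend=((718,250),212)))):
    for k,(uv,z) in pts.items(): w=atz(n,f(uv),z);print(n,k,w.round(1),loc(w).round(1))
print('piv',W(p,L[3:]),'pillar/eyep', W(p,np.array([[0,-130,0],[0,167,0]])))
E
python3 m.py
```

```text
top [6.33762958e+02 9.68738965e+01 1.55512093e-01] [-0.1 -0.8  0.8  1.1 -0.5  0.1 -0.2 -0.4]
scene [6.33305199e+02 9.79028828e+01 1.49907120e-01] [-0.9 -0.2  1.  -0.1 -1.1 -0.4  1.   0.7]
both [6.33539500e+02 9.74508532e+01 1.52394104e-01] [-0.1 -0.6  0.4  1.3 -1.   0.1 -0.4 -0.2 -1.  -0.4  1.3 -0.5 -0.7 -0.5
  1.2  0.4]
top ch [556.1  85.6 222. ] [-78.3   0.  222. ]
top dish [545.6 171.7 212. ] [-75.7  86.8 212. ]
top armend [521.1 -10.6 212. ] [-127.6  -89.7  212. ]
scene ch [554.1  88.6 222. ] [-79.9   3.3 222. ]
scene dish [545.6 174.1 212. ] [-75.3  89.1 212. ]
scene armend [520.9  -5.  212. ] [-126.9  -84.1  212. ]
piv [[617.77901436   9.03362011 212.        ]] pillar/eyep [[653.27413963 -31.04250847   0.        ]
 [608.1880776  262.51540236   0.        ]]
```

```bash
cat > w.py <<'E'
import numpy as np
from scipy.spatial.transform import Rotation as R
S=np.array([633.5,97.5]);Y=.152
def s2w(x,y): c,s=np.cos(Y),np.sin(Y);return S+[c*x-s*y,s*x+c*y]
def ori(yaw,tilt): # yaw rel seat, tilt deg
    t=Y+np.radians(yaw);b=R.from_matrix(np.c_[[np.cos(t),np.sin(t),0],[np.sin(t),-np.cos(t),0],[0,0,-1]])
    return R.from_rotvec(np.radians(-tilt)*np.array([-np.sin(t),np.cos(t),0]))*b
E
python3 - <<'E'
from w import *
R0=R.from_rotvec([3.09606,.53278,0])
for a in[(0,42),(45,42)]: print(a,(ori(*a)*R0.inv()).as_rotvec(degrees=True).round(1))
print('0->45',(ori(45,42)*ori(0,42).inv()).as_rotvec(degrees=True).round(1))
print(s2w(-130,1.6), s2w(-130,1.6)-[200.5,-565.5])
E
```

```text
(0, 42) [ 10.3 -40.8 -10.3]
(45, 42) [ 25.4 -34.2  32.6]
0->45 [-0. -0. 45.]
[504.75660624  79.39755368] [304.25660624 644.89755368]
```

Emit:
send_rows(twist=[[0, 0, 0], [0, 0, 0], [2, -8, -2], [4, -16, -4], [6, -24, -6], [8, -32, -8], [10.3, -40.8, -10.3], [10.3, -40.8, -10.3], [10.3, -40.8, -10.3], [10.3, -40.8, -10.3]], dp=[[0.02, 0.04, 0.02], [0.04, 0.08, 0.04], [0.06, 0.125, 0.06], [0.08, 0.17, 0.08], [0.1, 0.21, 0.1], [0.12, 0.255, 0.1], [0.14, 0.3, 0.1], [0.16, 0.34, 0.1], [0.18, 0.385, 0.1], [0.2, 0.43, 0.1]], claw=[0.024, 0.024, 0.024, 0.024, 0.024, 0.024, 0.024, 0.024, 0.024, 0.024])

```text
clock: 2.2
position: [399.5, -136.5, 331.3]
ee_rot: [-2.875, -0.215, -1.106]
force: [0.8, 0.6, -0.3]
grip_width: 0.278
grasp_force: 0.0
```

Emit:
send_rows(twist=[[0, 0, 0], [0, 0, 0], [0, 0, 0], [0, 0, 0], [0, 0, 0], [0, 0, 0], [0, 0, 0], [0, 0, 0]], dp=[[0.021, 0.043, 0], [0.042, 0.086, 0], [0.063, 0.129, 0], [0.084, 0.172, 0], [0.104, 0.215, 0], [0.104, 0.215, -0.03], [0.104, 0.215, -0.05], [0.104, 0.215, -0.05]], claw=[0.024, 0.024, 0.024, 0.024, 0.024, 0.024, 0.024, 0.024])

```text
clock: 3.0
position: [501.3, 78.5, 276.7]
ee_rot: [-2.877, -0.225, -1.093]
force: [-0.8, 0.5, -1.5]
grip_width: 0.273
grasp_force: 0.0
```

```bash
python3 - <<'E'
from h import *
from w import *
a=snap('scene','s1.png')[120:280,190:370];b=snap('top','t1.png')[120:280,210:390]
cv2.imwrite('pics/crop2.png',cv2.resize(np.hstack([a,b]),(800,356),interpolation=cv2.INTER_CUBIC))
s=sense();print(s['clock'],s['position'],s['grip_width'],s['force'],(R.from_rotvec(s['ee_rot'])*ori(0,42).inv()).as_rotvec(degrees=True))
for n in('scene','top'):
  for k in('chamber_center','retainer_post'):
    for r in find_in(n,k)[:3]: print(n,k,np.round(r['at'],1),round(r['p'],2))
E
```

```text
3.1 [503.65384976  77.27884588 281.3604193 ] 0.27867239088672613 [ 0.44333709 -0.23207738  1.35067006] [0.01729679 0.03554586 0.05559725]
scene chamber_center [554.6  89.2 216. ] 0.95
scene chamber_center [395.  187.6  24.2] 0.89
scene retainer_post [568.7   2.2 210.7] 0.64
top chamber_center [389.9 191.2  32.6] 0.62
top chamber_center [561.7  85.4 214.2] 0.57
top retainer_post [572.9   2.2 211.2] 0.48
top retainer_post [608.8 120.7 273. ] 0.29
```

View pics/crop2.png

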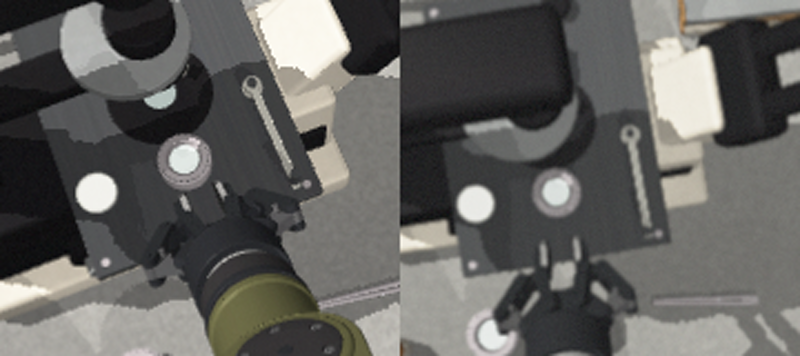

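The crop shows the fingers lined up behind the chamber, at scene crop (200,195) and chamber (185,160). The retaining arm and dish are clear of the gripper.

Emit:
send_rows(twist=[[0, 0, 0], [0, 0, 0], [0, 0, 0], [0, 0, 0], [0, 0, 0], [0, 0, 0], [0, 0, 0], [0, 0, 0], [0, 0, 0], [0, 0, 0]], dp=[[0, 0, -0.03], [0, 0, -0.055], [0, 0, -0.066], [0, 0, -0.07], [0, 0, -0.07], [0.0099, 0.0015, -0.07], [0.0158, 0.0024, -0.07], [0.0217, 0.0033, -0.07], [0.0277, 0.0042, -0.07], [0.0336, 0.0051, -0.07]], claw=[0.024, 0.024, 0.024, 0.024, 0.024, 0.024, 0.024, 0.024, 0.024, 0.024])

```text
clock: 4.3
position: [538.0, 82.7, 211.2]
ee_rot: [-2.874, -0.221, -1.103]
force: [-0.5, 0.6, 0.1]
grip_width: 0.283
grasp_force: 0.2
```

Emit:
send_rows(twist=[[0, 0, 0], [0, 0, 0], [0, 0, 0], [0, 0, 0], [0, 0, 0], [0, 0, 0], [0, 0, 0], [0, 0, 0], [0, 0, 0], [0, 0, 0]], dp=[[0.005, 0.0008, 0], [0.0099, 0.0015, 0], [0.0148, 0.0023, 0], [0.0198, 0.003, 0], [0.0247, 0.0038, 0], [0.0297, 0.0045, 0], [0.0336, 0.0051, 0], [0.0366, 0.0056, 0], [0.0395, 0.0061, 0], [0.0395, 0.0061, 0]], claw=[0.024, 0.024, 0.024, 0.024, 0.024, 0.024, 0.024, 0.024, 0.024, 0.024])

```text
clock: 5.3
position: [577.3, 88.7, 211.3]
ee_rot: [-2.874, -0.22, -1.103]
force: [0.5, -0.3, 0.2]
grip_width: 0.281
grasp_force: 0.0
```

```bash
python3 - <<'E'
from h import *
a=snap('scene','s2.png')[110:230,210:350];b=snap('top','t2.png')[110:230,230:370]
cv2.imwrite('pics/crop3.png',cv2.resize(np.hstack([a,b]),(800,343),interpolation=cv2.INTER_CUBIC))
s=sense();print(s['clock'],s['position'],s['grip_width'],s['force'])
E
```

```text
5.4 [576.95289943  88.62135775 211.21116978] 0.2801163480311615 [ 0.46451289  0.16250349 -0.10054745]
```

View pics/crop3.png

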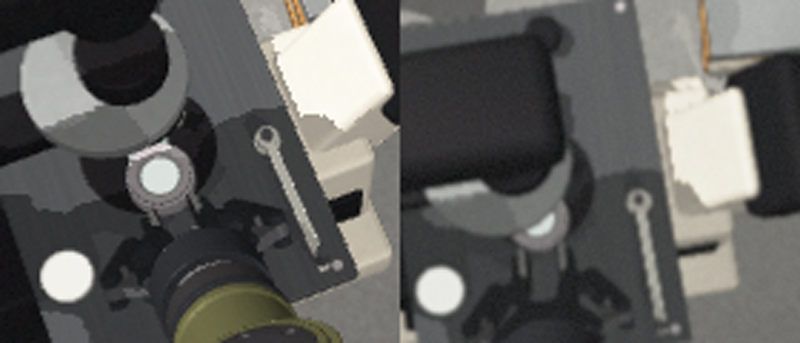

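The chamber, at scene crop (160,175), sits in the finger cradle ahead of the condenser.

Emit:
send_rows(twist=[[0, 0, 0], [0, 0, 0], [0, 0, 0], [0, 0, 0], [0, 0, 0], [0, 0, 0], [0, 0, 0]], dp=[[0.004, 0.0006, 0], [0.0079, 0.0012, 0], [0.0119, 0.0018, 0], [0.0148, 0.0023, 0], [0.0178, 0.0027, 0], [0.0198, 0.003, 0], [0.0208, 0.0032, 0]], claw=[0.024, 0.024, 0.024, 0.024, 0.024, 0.024, 0.024])

```text
clock: 6.1
position: [598.0, 91.8, 211.2]
ee_rot: [-2.874, -0.22, -1.103]
force: [-0.9, 0.5, 0.0]
grip_width: 0.279
grasp_force: 0.3
```

Emit:
send_rows(twist=[[0, 0, 0], [0, 0, 0]], dp=[[0.001, 0.00015, 0], [0.002, 0.0003, 0]], claw=[0.024, 0.024])

```text
clock: 6.3
position: [599.8, 92.1, 211.2]
ee_rot: [-2.874, -0.22, -1.103]
force: [-1.1, -1.1, -0.0]
grip_width: 0.281
grasp_force: 0.3
```

Emit:
send_rows(twist=[[0, 0, 0], [0, 0, 0]], dp=[[0.001, 0.00015, 0], [0.002, 0.0003, 0]], claw=[0.024, 0.024])

```text
clock: 6.5
position: [601.8, 92.4, 211.2]
ee_rot: [-2.874, -0.221, -1.103]
force: [-0.9, -0.3, -0.3]
grip_width: 0.28
grasp_force: 0.2
```

```bash
python3 - <<'E'
from h import *
from w import *
s=sense();print(s['clock'],s['position'],s['force'])
d=s['position'][:2]-S;print(d@[np.cos(Y),np.sin(Y)],d@[-np.sin(Y),np.cos(Y)])
E
```

```text
6.5 [601.78345587  92.42461977 211.21873641] [-0.89030775 -0.33295769 -0.26577271]
-32.119350088253384 -0.2144898290456565
```

Emit:
send_rows(twist=[[0, 0, 0], [0, 0, 0]], dp=[[0.001, 0.00015, 0], [0.0015, 0.0002, 0]], claw=[0.024, 0.024])

```text
clock: 6.7
position: [603.3, 92.6, 211.2]
ee_rot: [-2.874, -0.22, -1.103]
force: [-0.5, -1.2, 0.1]
grip_width: 0.276
grasp_force: 0.2
```

Emit:
send_rows(twist=[[0, 0, 0], [0, 0, 0]], dp=[[0.001, 0.00015, 0], [0.001, 0.00015, 0]], claw=[0.024, 0.024])

```text
clock: 6.9
position: [604.4, 92.8, 211.3]
ee_rot: [-2.874, -0.22, -1.103]
force: [-0.6, 1.6, -0.3]
grip_width: 0.284
grasp_force: 0.1
```

Emit:
send_rows(twist=[[0, 0, 0], [0, 0, 0]], dp=[[0.001, 0.00015, 0], [0.001, 0.00015, 0]], claw=[0.024, 0.024])

```text
clock: 7.1
position: [605.4, 92.9, 211.2]
ee_rot: [-2.874, -0.22, -1.103]
force: [0.0, 0.0, 0.6]
grip_width: 0.28
grasp_force: 0.2
```

```bash
python3 - <<'E'
from h import *
from w import *
a=snap('scene','s3.png')[110:230,210:350];b=snap('top','t3.png')[110:230,230:370]
for n in('scene','top'):
    for r in find_in(n,'chamber_center')[:3]: print(n,np.round(r['at'],1),round(r['p'],2))
# overlay expected seated top circles
for im,n,o in((a,'scene',(210,110)),(b,'top',(230,110))): pass
f=lambda i:cv2.resize(i,None,fx=2.857,fy=2.857,interpolation=cv2.INTER_CUBIC)
A=f(a);o=A.copy()
th=np.linspace(0,2*np.pi,60)
for r,z,c in((25,218,(0,0,255)),(22.5,222,(0,255,0))):
    P=np.array([[*(S+[r*np.cos(t),r*np.sin(t)]),z] for t in th])
    cv2.polylines(o,[((proj('scene',P)-[210,110]+.5)*2.857).astype(np.int32)],True,c,1)
cv2.imwrite('pics/crop4.png',np.hstack([A,o]))
E
```

```text
scene [618.2  98.8 217.4] 0.81
scene [393.6 187.2  23.4] 0.65
top [395.  184.9  27.3] 0.58
top [614.8 129.3 311.5] 0.37
```

View pics/crop4.png

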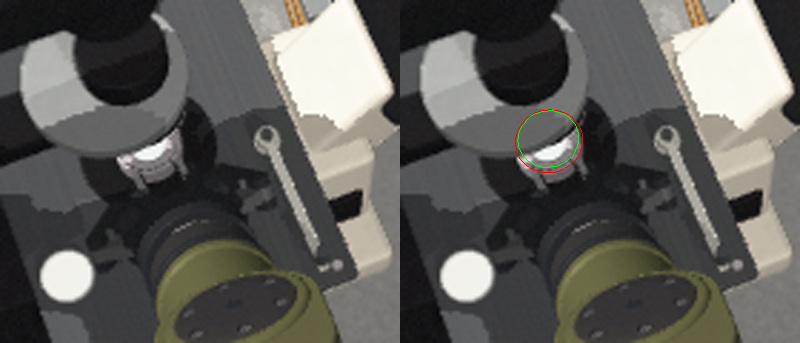

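The image puts the chamber about 6 mm short of the seat, at scene crop (150,155) against the overlay at (148,140). I'll back off, shut the fingers so they push at one middle point and let the V centre the chamber, and tilt a bit more to keep clear of the condenser.

Emit:
send_rows(twist=[[0, 0, 0], [0, 0, 0], [0.45, -3, 0], [0.9, -5.9, 0], [0.9, -5.9, 0], [0.9, -5.9, 0], [0.9, -5.9, 0]], dp=[[-0.0059, -0.0009, 0], [-0.0119, -0.0018, 0], [-0.0119, -0.0018, 0], [-0.0119, -0.0018, 0], [-0.0119, -0.0018, 0], [-0.0119, -0.0018, 0], [-0.0079, -0.0012, 0]], claw=[0.024, 0.024, 0, 0, 0, 0, 0])

```text
clock: 8.0
position: [597.3, 91.7, 211.4]
ee_rot: [-2.807, -0.215, -1.247]
force: [0.5, -0.0, -1.0]
grip_width: -0.001
grasp_force: 0.0
```

Emit:
send_rows(twist=[[0, 0, 0], [0, 0, 0], [0, 0, 0], [0, 0, 0]], dp=[[0.002, 0.0003, 0], [0.004, 0.0006, 0], [0.0059, 0.0009, 0], [0.0069, 0.0011, 0]], claw=[0, 0, 0, 0])

```text
clock: 8.4
position: [604.5, 92.8, 211.1]
ee_rot: [-2.807, -0.215, -1.248]
force: [-0.4, 0.4, 0.2]
grip_width: -0.003
grasp_force: 0.3
```

Emit:
send_rows(twist=[[0, 0, 0], [0, 0, 0], [0, 0, 0]], dp=[[0.001, 0.00015, 0], [0.002, 0.0003, 0], [0.002, 0.0003, 0]], claw=[0, 0, 0])

```text
clock: 8.7
position: [605.7, 93.1, 210.6]
ee_rot: [-2.807, -0.216, -1.247]
force: [-3.7, -0.6, 1.8]
grip_width: -0.002
grasp_force: 1.9
```

Emit:
send_rows(twist=[[0, 0, 0], [0, 0, 0]], dp=[[0.001, 0.00015, 0], [0.001, 0.00015, 0]], claw=[0, 0])

```text
clock: 8.9
position: [605.9, 93.1, 209.7]
ee_rot: [-2.808, -0.216, -1.244]
force: [-8.0, -1.2, 2.7]
grip_width: 0.005
grasp_force: 4.1
```

Emit:
send_rows(twist=[[0, 0, 0], [0, 0, 0]], dp=[[0.001, 0.00015, 0], [0.001, 0.00015, 0]], claw=[0, 0])

```text
clock: 9.1
position: [606.0, 93.1, 208.8]
ee_rot: [-2.81, -0.216, -1.242]
force: [-12.9, -2.0, 2.6]
grip_width: -0.0
grasp_force: 6.3
```

Emit:
send_rows(twist=[[0, 0, 0], [0, 0, 0], [0, 0, 0], [0, 0, 0], [0, 0, 0], [0, 0, 0]], dp=[[-0.005, -0.0008, 0], [-0.02, -0.003, 0], [-0.06, -0.009, 0], [-0.06, -0.009, 0.04], [-0.1, -0.06, 0.08], [-0.12, -0.1, 0.08]], claw=[0, 0, 0, 0, 0, 0])

```text
clock: 9.7
position: [497.6, 10.1, 291.9]
ee_rot: [-2.801, -0.224, -1.256]
force: [0.6, -1.3, 0.5]
grip_width: 0.001
grasp_force: 0.0
```

```bash
python3 - <<'E'
from h import *
from w import *
A=snap('scene','s4.png')[110:230,210:350]
for n in('scene','top'):
    if n=='top':snap('top','t4.png')
    for r in find_in(n,'chamber_center')[:2]+find_in(n,'retainer_post')[:2]: print(n,np.round(r['at'],1),round(r['p'],2))
A=cv2.resize(A,None,fx=2.857,fy=2.857,interpolation=cv2.INTER_CUBIC);o=A.copy()
th=np.linspace(0,2*np.pi,60)
def pl(P,c,cl): cv2.polylines(o,[((proj('scene',P)-[210,110]+.5)*2.857).astype(np.int32)],cl,c,1)
for r,z,c in((25,218,(0,0,255)),(22.5,222,(0,255,0))):
    pl(np.array([[*(S+[r*np.cos(t),r*np.sin(t)]),z] for t in th]),c,True)
pl(np.array([[*s2w(*q),216] for q in((7,50),(7,28.5),(35,0),(7,-28.5),(7,-50))]),(255,255,0),False)
cv2.imwrite('pics/crop5.png',np.hstack([A,o]));s=sense();print(s['position'],s['clock'])
E
```

```text
scene [397.1 188.   26.6] 0.64
scene [404.8  70.4  23.6] 0.6
scene [579.6   4.7 213.2] 0.62
top [395.2 178.9  26.7] 0.97
top [404.4  80.1  28.1] 0.76
[497.44475026   9.07516441 287.58677294] 10.0
```

View pics/crop5.png

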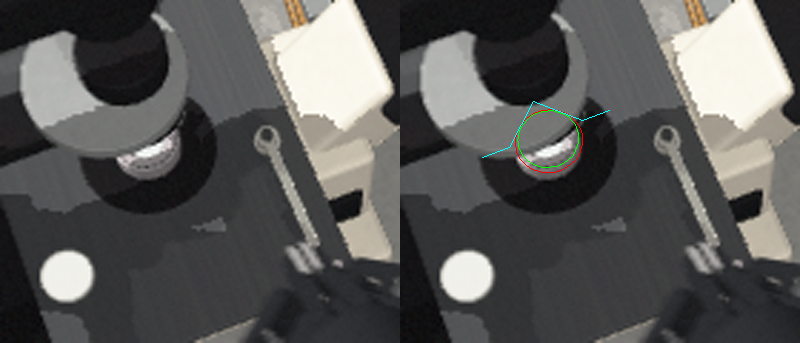

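The chamber spans x = 116–181 in the crop, and its rim and base fit the overlay drawn for the seat at (548,140). It looks seated and centred. Next is the retaining arm.

```bash
cat > r.py <<'E'
from w import *
from cell import sense
s=sense();print(s['position'],s['joint_pos'].round(2))
def tcp(q,d):
    psi=np.radians(45)*min(q/1.5,1);a=Y+psi
    p=s2w(-29-105*np.sin(q),-85+105*np.cos(q));return np.r_[p-d*np.array([np.cos(a),np.sin(a)]),222.5],np.degrees(psi)
p0=s['position']
w,_=tcp(1.57,26);print('pre',((w-p0)/1000).round(4))
prev,ps=w,45
for blk in np.split(np.r_[[1.57]*2,np.linspace(1.55,0.06,28)],3):
    tw=[];dp=[]
    for q in blk:
        d={0:18}.get(0) if (blk[0]==1.57 and q==1.57 and not dp) else 9
        c,y=tcp(q,d);tw.append([0,0,round(y-ps,1)]);dp.append(((c-prev)/1000).round(4).tolist())
    print(tw);print(dp);prev,ps=c,y
E
python3 r.py
```

```text
[497.44475026   9.07516441 287.58677294] [-0.11 -0.54 -1.01  0.28  0.2   2.96]
pre [ 0.0011 -0.0368 -0.0651]
[[0, 0, np.float64(0.0)], [0, 0, np.float64(0.0)], [0, 0, np.float64(0.0)], [0, 0, np.float64(-0.2)], [0, 0, np.float64(-1.8)], [0, 0, np.float64(-3.5)], [0, 0, np.float64(-5.1)], [0, 0, np.float64(-6.8)], [0, 0, np.float64(-8.4)], [0, 0, np.float64(-10.1)]]
[[0.0047, 0.0064, 0.0], [0.0101, 0.0137, 0.0], [0.0098, 0.0158, 0.0], [0.0091, 0.0216, 0.0], [0.0087, 0.0275, 0.0], [0.0085, 0.0335, 0.0], [0.0087, 0.0394, 0.0], [0.0091, 0.0453, 0.0], [0.0099, 0.0512, 0.0], [0.0111, 0.0571, 0.0]]
[[0, 0, np.float64(-1.7)], [0, 0, np.float64(-3.3)], [0, 0, np.float64(-5.0)], [0, 0, np.float64(-6.6)], [0, 0, np.float64(-8.3)], [0, 0, np.float64(-9.9)], [0, 0, np.float64(-11.6)], [0, 0, np.float64(-13.2)], [0, 0, np.float64(-14.9)], [0, 0, np.float64(-16.6)]]
[[0.0014, 0.0058, 0.0], [0.0032, 0.0114, 0.0], [0.0052, 0.017, 0.0], [0.0076, 0.0224, 0.0], [0.0102, 0.0277, 0.0], [0.0132, 0.0328, 0.0], [0.0164, 0.0378, 0.0], [0.0198, 0.0425, 0.0], [0.0235, 0.0471, 0.0], [0.0275, 0.0514, 0.0]]
[[0, 0, np.float64(-1.7)], [0, 0, np.float64(-3.3)], [0, 0, np.float64(-5.0)], [0, 0, np.float64(-6.6)], [0, 0, np.float64(-8.3)], [0, 0, np.float64(-9.9)], [0, 0, np.float64(-11.6)], [0, 0, np.float64(-13.2)], [0, 0, np.float64(-14.9)], [0, 0, np.float64(-16.6)]]
[[0.0042, 0.0041, 0.0], [0.0086, 0.008, 0.0], [0.0132, 0.0116, 0.0], [0.0179, 0.015, 0.0], [0.0229, 0.0181, 0.0], [0.028, 0.0209, 0.0], [0.0333, 0.0235, 0.0], [0.0386, 0.0257, 0.0], [0.0441, 0.0276, 0.0], [0.0497, 0.0293, 0.0]]
```

Emit:
send_rows(twist=[[0, 0, 8], [0, 0, 16], [0, 0, 24], [0, 0, 32], [0, 0, 40], [0, 0, 45], [0, 0, 45]], dp=[[0.001, -0.006, 0], [0.001, -0.012, 0], [0.001, -0.018, 0], [0.001, -0.025, 0], [0.001, -0.031, 0], [0.001, -0.037, 0], [0.001, -0.037, 0]], claw=[0, 0, 0, 0, 0, 0, 0])

```text
clock: 10.7
position: [500.1, -28.4, 284.4]
ee_rot: [-2.294, -1.163, -1.013]
force: [0.7, -0.3, -0.5]
grip_width: -0.0
grasp_force: 0.0
```

```bash
python3 - <<'E'
from w import *
from cell import sense
s=sense();print(s['position'],s['joint_pos'].round(2),(R.from_rotvec(s['ee_rot'])*ori(45,48).inv()).as_rotvec(degrees=True))
E
```

```text
[500.09483191 -28.37422609 284.36140639] [-0.57  0.   -0.55  0.96  0.83  1.66] [0.19074351 0.44231082 0.29220777]
```

Emit:
send_rows(twist=[[0, 0, 0], [0, 0, 0], [0, 0, 0], [0, 0, 0]], dp=[[-0.0015, 0.0007, -0.03], [-0.0015, 0.0007, -0.055], [-0.0015, 0.0007, -0.06], [-0.0015, 0.0007, -0.06]], claw=[0, 0, 0, 0])

```text
clock: 11.1
position: [496.1, -25.7, 227.0]
ee_rot: [-2.296, -1.165, -1.02]
force: [-0.2, -0.5, 0.6]
grip_width: -0.0
grasp_force: 0.0
```

```bash
python3 - <<'E'
from h import *
a=snap('scene','s5.png')[130:250,250:390];b=snap('top','t5.png')[130:250,250:390]
cv2.imwrite('pics/crop6.png',cv2.resize(np.hstack([a,b]),(800,343),interpolation=cv2.INTER_CUBIC))
s=sense();print(s['clock'],s['position'],s['force'])
print([((proj('scene',[*s['position'][:2],z])-[250,130])*2.857).round() for z in(222,)], ((proj('scene',[513.9,-6.9,236])-[250,130])*2.857).round())
E
```

```text
11.2 [497.18056313 -26.83601966 228.75486751] [-0.25907857 -0.03387277 -0.01193718]
[array([[241., 216.]])] [[208. 195.]]
```

View pics/crop6.png

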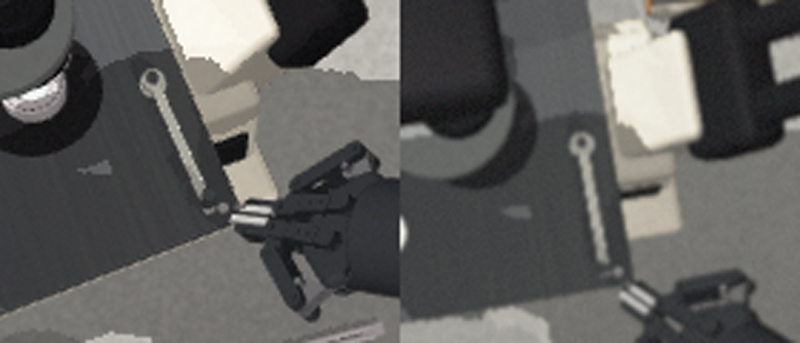

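The fingertips, at scene crop (233,215), stand outside the arm's post end at about (210,207). The bar runs from (153,83) to there. I'll start the sweep.

Emit:
send_rows(twist=[[0, 0, 0], [0, 0, 0], [0, 0, 0], [0, 0, 0], [0, 0, -2], [0, 0, -3.5], [0, 0, -5], [0, 0, -7], [0, 0, -8.5], [0, 0, -10]], dp=[[0.001, -0.001, -0.006], [0.006, 0.0055, -0.006], [0.0114, 0.0128, -0.006], [0.0105, 0.0205, -0.006], [0.01, 0.0265, -0.006], [0.0098, 0.0325, -0.006], [0.01, 0.0385, -0.006], [0.0104, 0.0445, -0.006], [0.0112, 0.0503, -0.006], [0.0124, 0.0562, -0.006]], claw=[0, 0, 0, 0, 0, 0, 0, 0, 0, 0])

```text
clock: 12.2
position: [508.8, 29.2, 221.7]
ee_rot: [-2.434, -0.976, -1.083]
force: [-1.0, -0.3, -0.0]
grip_width: 0.007
grasp_force: 0.6
```

```bash
python3 - <<'E'
from h import *
a=snap('scene','s6.png')[130:250,250:390];b=snap('top','t6.png')[130:250,250:390]
cv2.imwrite('pics/crop7.png',cv2.resize(np.hstack([a,b]),(800,343),interpolation=cv2.INTER_CUBIC))
s=sense();print(s['clock'],s['position'],s['force'],s['joint_pos'].round(2))
E
```

```text
12.3 [508.36058775  29.88497725 221.83433852] [-0.40518233  0.25971141 -0.04581309] [-0.4  -0.14 -0.87  0.44  0.75  2.14]
```

View pics/crop7.png

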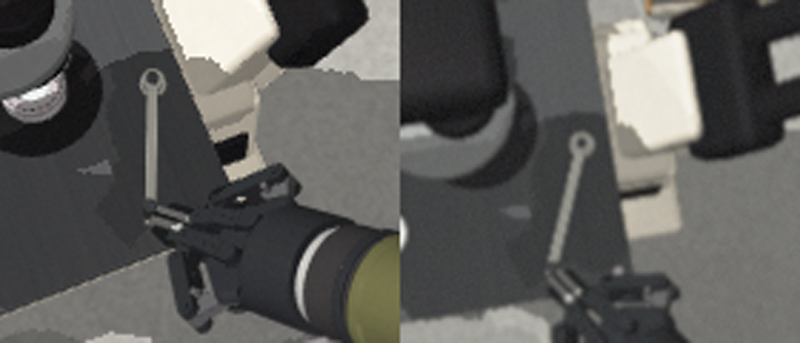

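The bar has swung with the post held at the fingertips, at scene crop (150,205). I'll carry on.

Emit:
send_rows(twist=[[0, 0, -1.7], [0, 0, -3.3], [0, 0, -5], [0, 0, -6.6], [0, 0, -8.3], [0, 0, -9.9], [0, 0, -11.6], [0, 0, -13.2], [0, 0, -14.9], [0, 0, -16.6]], dp=[[0.0016, 0.0058, 0.0005], [0.0036, 0.0114, 0.0005], [0.0058, 0.017, 0.0005], [0.0082, 0.0224, 0.0005], [0.011, 0.0277, 0.0005], [0.014, 0.0328, 0.0005], [0.0172, 0.0378, 0.0005], [0.0206, 0.0425, 0.0005], [0.0243, 0.0471, 0.0005], [0.0283, 0.0514, 0.0005]], claw=[0, 0, 0, 0, 0, 0, 0, 0, 0, 0])

```text
clock: 13.3
position: [537.7, 80.0, 222.5]
ee_rot: [-2.633, -0.636, -1.168]
force: [-0.5, -0.4, 0.3]
grip_width: 0.001
grasp_force: 0.4
```

```bash
cat > st.py <<'E'
from w import *
from cell import sense
s=sense();d=s['position'][:2]-S
print(s['clock'],s['position'],s['force'].round(1),s['joint_pos'].round(2),'seat',d@[np.cos(Y),np.sin(Y)],d@[-np.sin(Y),np.cos(Y)],(R.from_rotvec(s['ee_rot'])*ori(0,48).inv()).as_rotvec(degrees=True).round(1))
E
python3 st.py
```

```text
13.3 [537.73928494  80.0345352  222.49559639] [-0.5 -0.4  0.3] [-0.1  -0.28 -1.02  0.08  0.42  2.73] seat -97.30115538665451 -2.7644473857894987 [ 0.   0.2 18.5]
```

Emit:
send_rows(twist=[[0, 0, 0], [0, 0, 0], [0, 0, 0], [0, 0, -1], [0, 0, -3], [0, 0, -5], [0, 0, -7], [0, 0, -9], [0, 0, -11]], dp=[[0.0042, 0.0041, 0], [0.0086, 0.008, 0], [0.0132, 0.0116, 0], [0.0179, 0.015, 0], [0.0229, 0.0181, 0], [0.028, 0.0209, 0], [0.0333, 0.0235, 0], [0.0386, 0.0257, 0], [0.0425, 0.027, 0]], claw=[0, 0, 0, 0, 0, 0, 0, 0, 0])

```text
clock: 14.2
position: [581.2, 106.9, 222.8]
ee_rot: [-2.744, -0.389, -1.218]
force: [-0.6, -0.1, -0.8]
grip_width: -0.002
grasp_force: 0.3
```

```bash
python3 st.py; python3 - <<'E'
from h import *
a=snap('scene','s7.png')[110:230,220:360];b=snap('top','t7.png')[110:230,220:360]
cv2.imwrite('pics/crop8.png',cv2.resize(np.hstack([a,b]),(800,343),interpolation=cv2.INTER_CUBIC))
E
```

```text
14.2 [581.1803629  106.93623646 222.78905789] [-0.6 -0.1 -0.8] [ 0.11 -0.22 -1.01 -0.04  0.13  3.03] seat -50.28761214909019 17.24943621070321 [0.  0.1 7.4]
```

View pics/crop8.png

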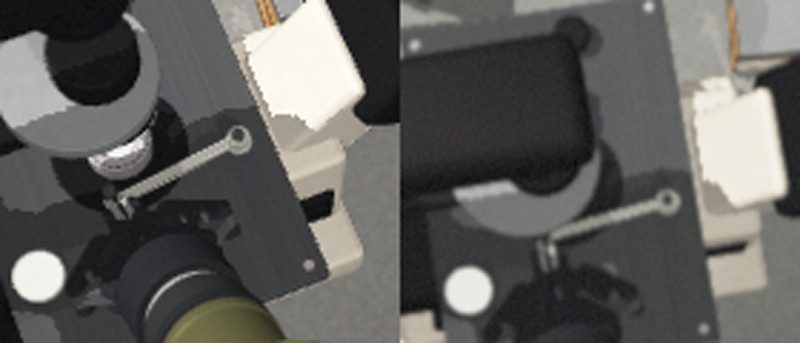

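The bar's end, at scene crop (112,198), is near the chamber with about 10° left. I'll close in gently and watch the force.

Emit:
send_rows(twist=[[0, 0, 0], [0, 0, 0], [0, 0, 0], [0, 0, 0], [0, 0, 0]], dp=[[0.0018, 0.0008, 0], [0.0036, 0.0016, 0], [0.0054, 0.0024, 0], [0.0074, 0.0029, 0], [0.0084, 0.003, 0]], claw=[0, 0, 0, 0, 0])

```text
clock: 14.8
position: [589.2, 109.6, 222.8]
ee_rot: [-2.743, -0.39, -1.218]
force: [-0.6, -0.3, -0.2]
grip_width: -0.001
grasp_force: 0.3
```

Emit:
send_rows(twist=[[0, 0, 0], [0, 0, 0]], dp=[[0.001, 0.00015, 0], [0.0015, 0.0002, 0]], claw=[0, 0])

```text
clock: 15.0
position: [590.6, 109.9, 222.8]
ee_rot: [-2.743, -0.39, -1.218]
force: [-0.9, 0.4, -0.6]
grip_width: 0.0
grasp_force: 0.3
```

Emit:
send_rows(twist=[[0, 0, 0], [0, 0, 0]], dp=[[0.001, 0.00015, 0], [0.001, 0.00015, 0]], claw=[0, 0])

```text
clock: 15.2
position: [591.6, 110.1, 222.9]
ee_rot: [-2.743, -0.39, -1.218]
force: [-0.6, 0.0, -0.3]
grip_width: 0.005
grasp_force: 0.1
```

Emit:
send_rows(twist=[[0, 0, 0], [0, 0, 0]], dp=[[0.001, 0.00015, 0], [0.001, 0.00015, 0]], claw=[0, 0])

```text
clock: 15.4
position: [592.6, 110.3, 222.9]
ee_rot: [-2.743, -0.39, -1.218]
force: [-0.1, -0.4, -0.9]
grip_width: -0.002
grasp_force: 0.1
```

```bash
python3 st.py
```

```text
15.4 [592.62552986 110.2992229  222.94785473] [-0.1 -0.4 -0.9] [ 0.12 -0.2  -0.99 -0.05  0.12  3.03] seat -38.465197537768915 18.84067392941332 [0.  0.1 7.5]
```

Emit:
send_rows(twist=[[0, 0, 0], [0, 0, 0]], dp=[[0.001, 0.00015, 0], [0.001, 0.00015, 0]], claw=[0, 0])

```text
clock: 15.6
position: [593.6, 110.5, 222.9]
ee_rot: [-2.743, -0.39, -1.218]
force: [-0.8, -0.1, -0.0]
grip_width: -0.001
grasp_force: 0.1
```

Emit:
send_rows(twist=[[0, 0, 0], [0, 0, 0]], dp=[[0.001, 0.00015, 0], [0.001, 0.00015, 0]], claw=[0, 0])

```text
clock: 15.8
position: [594.2, 110.6, 222.5]
ee_rot: [-2.743, -0.39, -1.217]
force: [-4.5, -0.4, 2.2]
grip_width: 0.0
grasp_force: 2.0
```

Emit:
send_rows(twist=[[0, 0, 0], [0, 0, 0]], dp=[[0.001, 0.00015, 0], [0.001, 0.00015, 0]], claw=[0, 0])

```text
clock: 16.0
position: [594.6, 110.6, 222.0]
ee_rot: [-2.744, -0.39, -1.216]
force: [-9.4, -2.1, 3.7]
grip_width: 0.0
grasp_force: 4.6
```

Firm contact came at 594 mm, where a seated chamber should stop the arm. I'll back off and check.

Emit:
send_rows(twist=[[0, 0, 0], [0, 0, 0], [0, 0, 0], [0, 0, 0], [0, 0, 0], [0, 0, 0], [0, 0, 0]], dp=[[-0.003, -0.0005, 0.001], [-0.01, -0.0015, 0.003], [-0.03, -0.005, 0.01], [-0.06, -0.03, 0.04], [-0.08, -0.07, 0.08], [-0.09, -0.11, 0.1], [-0.09, -0.16, 0.1]], claw=[0, 0, 0, 0, 0, 0, 0])

```text
clock: 16.7
position: [505.9, -45.0, 329.2]
ee_rot: [-2.739, -0.398, -1.233]
force: [1.5, -0.8, -1.1]
grip_width: 0.003
grasp_force: 0.0
```

```bash
python3 st.py; python3 - <<'E'
from h import *
from w import *
A=snap('scene','s8.png')[110:230,210:350]
A=cv2.resize(A,None,fx=2.857,fy=2.857,interpolation=cv2.INTER_CUBIC);o=A.copy()
th=np.linspace(0,2*np.pi,60)
def pl(P,c): cv2.polylines(o,[((proj('scene',P)-[210,110]+.5)*2.857).astype(np.int32)],True,c,1)
pl(np.array([[*(S+[25*np.cos(t),25*np.sin(t)]),200] for t in th]),(0,0,255))
pl(np.array([[*s2w(*q),212] for q in((-33,-85),(-25,-85),(-25,26),(-33,26))]),(0,255,0))
cv2.imwrite('pics/crop9.png',np.hstack([A,o]))
E
```

```text
16.7 [505.88884007 -45.01551878 329.22984623] [ 1.5 -0.8 -1.1] [-0.4  -0.46 -0.86  0.45  0.49  2.64] seat -147.718872517008 -121.55005525613083 [-0.2 -0.5  7.7]
```

View pics/crop9.png

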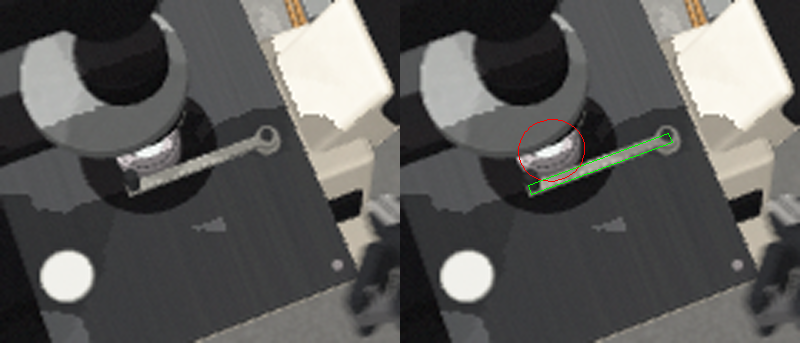

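Emit:
send_rows(twist=[[0, 0, 0], [0, 0, 0], [0, 0, 0]], dp=[[0, 0, 0], [0, 0, 0], [0, 0, 0]], claw=[0, 0, 0])

```text
clock: 17.05
position: [505.3, -42.9, 321.9]
ee_rot: [-2.742, -0.393, -1.216]
force: [0.0, 0.0, 0.0]
grip_width: 0.003
grasp_force: 0.0
```

```bash
python3 -c "
from cell import *
print(sign_off())"
```

```text
the job is handed in; nothing more can be done
None
```

I handed the job in at about 17 s, with no verdict returned: by force and camera the chamber is seated in the V with the retaining arm against it, about 0.02 rad from zero, and I saw no contact with the condenser or the other things.

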